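Clamp the 34 mm spacer and hold the sprung lever level

TASK

Stand the 34 mm spacer (the middle one in thickness of the three steel sleeves) upright in the clamping jig, on the yellow-ringed spot against the two dowel pins, and let go of it. Then press the red spring-loaded handle down until it is level, its end opposite the green band of the gauge, so that the white pad clamps the spacer; finish while still holding the handle there, for it springs up when let go. Leave the other two spacers and the things round about where they are.

Things in the scene. Friction and masses are not known exactly. Their poses are not given: they have to be found in the camera images.
- jig: Clamping jig fixed to the bench, its lever's pivot above the origin. Origin on the bench (z = 0); x across the jig, y along it from the handle to the nest, z up. Pale metal base plate 110 mm in x, from y = -160 to +85 mm, top 10 mm above the bench. Load the nest from above with fingers closing along the jig's x: dowels stand at its +y side, the pad at its -y side.
- nest (a point): Centre of the yellow-ringed grey spot on the plate, 10 mm above the bench, at y = +46 mm of the jig: where the underside centre of the 34 mm spacer belongs, touching both dowels. The resting pad leaves about 9 mm of play to -y; as the handle is pressed the pad slides the spacer home, so it may be put down up to 5 mm short of the dowels.
- dowels (a point): Midpoint between the tops of two upright steel dowels of 10 mm diameter, at x = -14 and +14, y = +63 mm of the jig. They stand 20 mm above the plate, 30 mm above the bench.
- pivot (a point): Axis of the lever, 66 mm above the bench at x = y = 0 of the jig, along its x. Blue cheeks hold it at x = 15 to 22 mm on both sides, with feet to 37 mm, y = -17 to +17 mm; they rise to 78 mm above the bench.
- gauge (a point): Centre of the green band (52 to 80 mm above the bench) on the white upright level gauge, 24 mm wide, 5 mm thick, 86 mm high above the bench, at y = -154 mm of the jig, just beyond the handle's end. With the handle level its end is opposite the middle of the band.
- clamp_lever (a joint): Angle of the cranked lever with the red handle, rad. 0 = at rest, handle sloping up away from the pivot by 0.40 rad; 0.40 = handle level (wanted); end stop at 0.65. A spring returns it to 0 when let go. Pushed down at handle_top it takes about 4 N to start and 9 N to hold level.
- handle_top (a point): Where to press down: on the upper face of the red handle (26 mm wide, 20 mm thick, from 60 to 140 mm from the pivot), 115 mm from the pivot on the jig's -y side, 10 mm above the handle's centre line. About 120 mm above the bench at rest; 76 mm above it, at jig y = -115 mm, with the handle level (rest: y about -102 mm).
- clamp_pad: Slick white plastic ball of 12 mm diameter on a sprung spindle at the lever's lower end, facing the nest. Origin: the ball's centre. Moves about 18 mm to the jig's +y as the handle goes from rest to level; halfway it meets the seated 34 mm spacer, then its spring yields (300 N/m, 3 mm preload).
- spacer_34: The middle-sized and wanted one of three plain round steel spacer sleeves that look alike: 34 mm outer diameter, 70 mm tall, 12 mm bore, 430 g (varies by some 30%). Stands upright, loose, on the bench. Origin: centre of its underside; z up along the sleeve.
- spacer_24: The thinnest of three plain round steel spacer sleeves that look alike: 24 mm outer diameter, 70 mm tall, 12 mm bore, 190 g (varies by some 30%). Stands upright, loose, on the bench. Origin: centre of its underside; z up along the sleeve.
- spacer_44: The thickest of three plain round steel spacer sleeves that look alike: 44 mm outer diameter, 70 mm tall, 12 mm bore, 750 g (varies by some 30%). Stands upright, loose, on the bench. Origin: centre of its underside; z up along the sleeve.
- display_board: Small green display board lying flat, 38 x 72 x 6 mm, bystander. Origin: centre of its underside.
- cutters: Orange-handled flush cutters lying flat, 43 x 121 x 10 mm, bystander. Origin: centre of the underside.
- marker: Black marker pen lying, 136 mm long, 14 mm thick, bystander. Origin: middle, underside.

How it is judged:
On the way, in this order (a step that is already met when the one before it is completed fails the run):
1. the 34 mm spacer stands upright on the jig's plate within 15 mm of the nest, let go (angle between spacer_34's own z axis and vertical below 0.12 rad and z of spacer_34 in the frame of jig between 0.006 and 0.015 m and contact force between each of the fingers, the arm and spacer_34 below 0.3 N and horizontal distance between spacer_34 and nest below 0.015 m), for 0.2 s.
2. the robot presses the handle level (lever 0.30 to 0.50 rad) and the pad clamps the spacer (value of joint clamp_lever between 0.3 and 0.5 rad and contact force between any of the fingers, the arm and jig above 1.5 N and contact force between clamp_pad and spacer_34 above 1 N), for 0.3 s.
At the end, for the whole second after the job is handed in: Robot still presses the lever (over 1.5 N), held still at 0.30-0.50 rad; pad presses the 34 mm spacer with over 1 N; spacer upright (0.12 rad) on the plate within 6 mm of the nest, untouched by the robot; other spacers upright, they and the bystanders moved under 30 mm (all of step 2 and angle between spacer_34's own z axis and vertical below 0.12 rad and z of spacer_34 in the frame of jig between 0.006 and 0.015 m and contact force between each of the fingers, the arm and spacer_34 below 0.3 N and horizontal distance between spacer_34 and nest below 0.006 m and velocity of joint clamp_lever between -0.1 and 0.1 rad/s and linear speed of spacer_34 below 0.02 m/s and distance of each of display_board, cutters, marker, spacer_24, spacer_44 from where it was at the start of the episode below 0.03 m and angle between each of spacer_24, spacer_44's own z axis and vertical below 0.15 rad); the arm keeps its last pose, push and grip.
It fails at once if another spacer or a bystander is moved by more than 40 mm (distance of any of display_board, cutters, marker, spacer_24, spacer_44 from where it was at the start of the episode above 0.04 m).
It fails at once if a wrong spacer is put into the nest (horizontal distance between any of spacer_24, spacer_44 and nest below 0.02 m).
It also fails if it takes over 48 s, if anything falls off the work surface, if the arm or the gripper's body presses on something with over 40 N, if the wrist force passes 120 N, or if a joint passes its speed limit or range.

ROBOT

A 6-joint arm with a two-finger parallel gripper is mounted at the origin on a cart in front of the work surface, level with it; the furniture and walls round the work are solid. World frame = base frame: x ahead of the robot, y to its left, z up, the work surface at z = 0. Lengths are in m, angles in rad, forces in N, time in s.
With the tool pointing down it reaches from about 0.25 to 0.725 m from the base axis. Payload 4 kg.
Tool frame: the origin (TCP) lies midway between the tips of the shut fingers; the grasp point (between the pads) lies 19 mm behind it; z points along the fingers, y is the line along which they close (so a half turn about z gives the same grasp; the last joint's range is limited). The gripper opens to 85 mm and grips with 20 to 120 N. Pads are 22 mm wide; open, the fingers measure 114 mm over their backs; the gripper's body (76 mm by 85 mm) begins 54 mm behind the grasp point. The pads swing forward as they close: fully open they stand 13 mm farther back than shut.
Start: joints at [-1.238, 0.241, 0.005, 1.335, 0, 1.571], TCP at [0.163, -0.473, 0.231] pointing down, gripper open.
Joint ranges: [-2.72, 2.72], [-1.05, 1.87], [-1.09, 1.28], [-1.99, 2.15], [-1.42, 1.44], [-3.14, 3.14]. Speed limits (rad/s): [2.79, 2.79, 3.14, 3.14, 3.14, 3.14].

INTERFACE

Orientations are given as a rotation vector (axis times angle).
In Python, from rig import * gives the robot as it stands.
- The arm moves only by the tool play_rows, never from a script. Its argument "steps" is a list of rows, each a list of 4 numbers: the shift along the world's x, y, z in m, then the turn about the world's z in degrees. In form: [[dx, dy, dz, roll], ...]. A call has 1 to 10 rows; each row is the pose to reach, as a shift and turn from the pose commanded when the call began; what a row does not reach only later rows make up. A row lasts 1/12 s, in which the tool goes at most 41.7 mm and 7.16 degrees, less where a joint would pass 70% of its speed; a pose out of reach is approached as far as the arm can. A call with a gripper value outside its range is refused whole. "hand" is the gripper command: -1 is shut, 1 is fully open, values between are in proportion, set as the call begins (left out, the last holds). The fingers move at their own pace and stop on an object; "squeeze" is the grip in N (left out, the last holds). Time passes only in rows, so rows that repeat a pose let the fingers close. It gives the time, the measured TCP pose, the force, the opening and the grip force at its end, in the units of the state.
- sense(): the state, without advancing time (a new reading comes with each control period).
- grab_frame(name): name is "side" or "top"; returns a dict with "color" (400x640x3 uint8, red, green, blue), "fx", "fy", "cx", "cy" (pixels), "distortion" ([k1, k2, p1, p2, k3] as OpenCV has them; the pictures are not rectified), "pose" (4x4, takes a point from camera to world coordinates). Camera axes: x right, y down, z forward; pixel columns grow to the right and rows downward; lengths in m; the calibration is good to about 2 mm. A picture is of the moment at which its call begins. There is no depth.
- finish_job(): hands the job in; it is judged then, once.
The state is a dict: "time_s": time; "qpos": joint angles; "dq": joint speeds; "joint_torque": joint torques, N m; "eef_pos": TCP position; "eef_rot": TCP orientation; "force": force on the tool from outside, world axes, zero at the start; "wrist_torque": the same for the moment, N m; "width": finger opening in m; "grasp_force": force on a finger pad.
Only numpy, scipy, OpenCV 4.12 (cv2) and the standard library are available. Lean on these libraries where they do the work, as an engineer would, in place of code of your own. Each camera call takes 0.05 s, during which the arm holds its last target. There are 200 camera calls.

## Working session

There is one attempt and no reset: what is moved stays moved. The work goes in short steps, Python scripts to look and compute and a tool call to move; the robot and the scene stay as the last step left them, time stands still between calls to the robot, and variables do not carry over. Pictures are saved under pics/ and viewed, at most 10 in all, crops included, and the job is handed in when it is done.

Besides the shell and the picture viewer there is one more tool, called after ">>>" by a JSON object that holds its "api" and its "payload", one argument or row to a line. play_rows: Moves the arm, as the interface text tells. Its arguments: {"type":"object","properties":{"steps":{"type":"array"},"hand":{"type":"number"},"squeeze":{"type":"number"}},"required":["steps"]}

```bash
mkdir -p pics; ls
python3 - <<'E'
from rig import *
import cv2,numpy as np
for n in("top","side"):
    f=grab_frame(n); cv2.imwrite(f"pics/{n}0.png",f["color"][:,:,::-1]); print(n,f["fx"],f["fy"],f["cx"],f["cy"],f["distortion"]); print(np.round(f["pose"],4).tolist())
s=sense();print(s["eef_pos"],s["eef_rot"],s["width"])
E
```

```text
pics
top 458.6189247530788 458.6189247530788 321.41785757962214 197.09989541384851 [0.02891217 0.         0.         0.         0.        ]
[[-0.0118, -0.9837, 0.1792, 0.3501], [-0.9999, 0.0139, 0.0103, 0.0122], [-0.0127, -0.1791, -0.9837, 1.2211], [0.0, 0.0, 0.0, 1.0]]
side 501.0878480757469 501.0878480757469 306.71335872729225 196.52560494759632 [-0.02730613  0.          0.          0.          0.        ]
[[0.9806, -0.1009, 0.1682, 0.3514], [-0.1945, -0.3894, 0.9003, -1.0234], [-0.0254, -0.9155, -0.4014, 0.5669], [0.0, 0.0, 0.0, 1.0]]
[ 0.16315641 -0.47203833  0.23049332] [-3.09637038e+00 -5.19968699e-01  4.90636180e-04] 0.08522167214317253
```

View pics/top0.png

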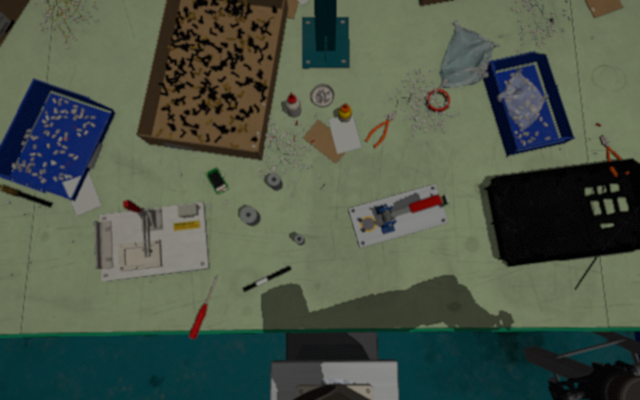

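View pics/side0.png

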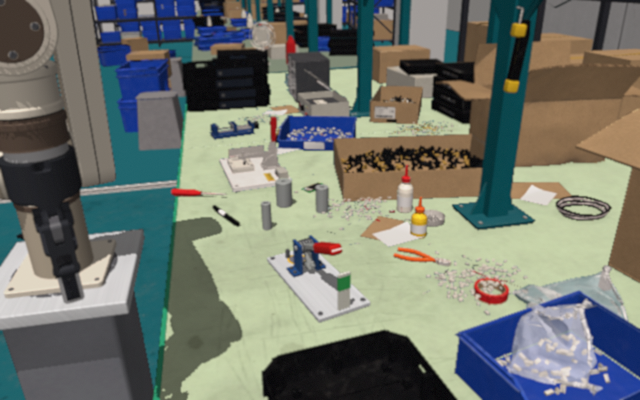

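The top view shows the jig at about (398,215), with its handle to the right and its nest to the left. The spacers are at (273,181), (249,215) and (298,239). Next I'll zoom in.

```bash
cat > h.py <<'E'
import numpy as np,cv2
from rig import *
def KD(f): return np.array([[f["fx"],0,f["cx"]],[0,f["fy"],f["cy"]],[0,0,1]]),np.array(f["distortion"],float)
def ray(f,uv):
    K,D=KD(f); n=cv2.undistortPoints(np.array(uv,float).reshape(-1,1,2),K,D).reshape(-1,2)
    P=np.array(f["pose"]); return P[:3,3],np.c_[n,np.ones(len(n))]@P[:3,:3].T
def onz(f,uv,z):
    o,d=ray(f,uv); return o+d*((z-o[2])/d[:,2])[:,None]
def proj(f,X):
    K,D=KD(f); W=np.linalg.inv(np.array(f["pose"])); return cv2.projectPoints(np.array(X,float).reshape(-1,1,3),cv2.Rodrigues(W[:3,:3])[0],W[:3,3],K,D)[0].reshape(-1,2)
E
python3 - <<'E'
from h import *
t=cv2.imread("pics/top0.png");s=cv2.imread("pics/side0.png")
r=lambda i,a,b,w,h,k:cv2.resize(i[b:b+h,a:a+w],None,fx=k,fy=k,interpolation=cv2.INTER_CUBIC)
A=np.hstack([r(t,225,160,100,100,4),r(t,345,175,100,100,4)])
cv2.imwrite("pics/z.png",A)
f=grab_frame("top");hsv=cv2.cvtColor(f["color"],cv2.COLOR_RGB2HSV)
for p in[(273,181),(249,215),(298,239),(355,212),(440,195),(230,230)]: print(p,hsv[p[1],p[0]])
# plate: low saturation bright
m=((hsv[:,:,1]<30)&(hsv[:,:,2]>110)).astype(np.uint8)*255
m[:, :340]=0;m[:,452:]=0;m[:175]=0;m[255:]=0
cs,_=cv2.findContours(m,0,2);c=cv2.convexHull(np.vstack([k for k in cs if cv2.contourArea(k)>30]))
R=cv2.minAreaRect(c);print(R)
b=cv2.boxPoints(R);W=onz(f,b,.01);print(W.round(4),np.linalg.norm(np.diff(W,axis=0),axis=1),W.mean(0))
E
```

```text
(273, 181) [45 14 72]
(249, 215) [50 15 50]
(298, 239) [30  6 43]
(355, 212) [ 30   4 124]
(440, 195) [ 24  58 105]
(230, 230) [ 41  59 121]
((398.1509704589844, 215.0282745361328), (41.620243072509766, 91.75684356689453), 74.05460357666016)
[[ 0.5412 -0.0466  0.01  ]
 [ 0.6065 -0.2848  0.01  ]
 [ 0.498  -0.3087  0.01  ]
 [ 0.4344 -0.0742  0.01  ]] [0.24701714 0.11107911 0.24296243] [ 0.52004736 -0.1785602   0.01      ]
```

View pics/z.png

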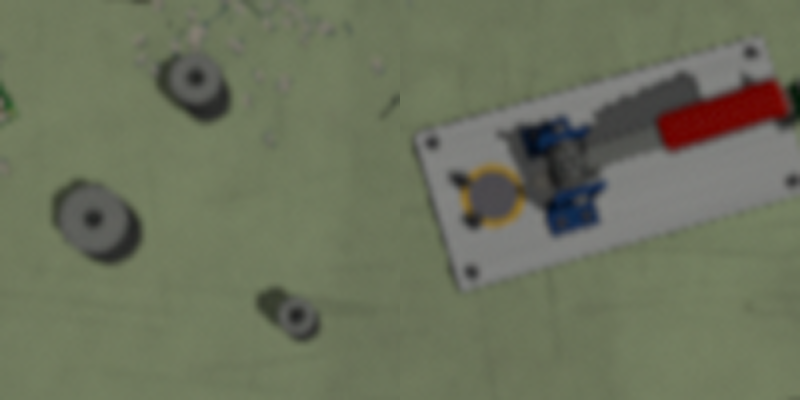

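The crop shows the middle spacer's bore at about (274,179), the thick one at (248,214) and the thin one at (299,239). The yellow ring is at about (368,224), and the fitted plate matches the given 245 x 110 mm.

Run:
```python
from h import *
f=grab_frame("top");c=f["color"];hsv=cv2.cvtColor(c,cv2.COLOR_RGB2HSV)
# spacer bores: darkest-weighted refinement; ring: yellow mask
g=cv2.cvtColor(c,cv2.COLOR_RGB2GRAY).astype(float)
for u,v in[(274,179),(248,214),(299,239)]:
    p=g[v-3:v+4,u-3:u+4];w=np.clip(np.median(p)-8-p,0,None);yy,xx=np.mgrid[v-3:v+4,u-3:u+4]
    q=[(w*xx).sum()/w.sum(),(w*yy).sum()/w.sum()];X=onz(f,[q],.07)[0];print(q,X.round(4))
m=((hsv[:,:,0]>15)&(hsv[:,:,0]<30)&(hsv[:,:,1]>90)).astype(np.uint8);m[:,:350]=0;m[:,385:]=0;m[:205]=0;m[245:]=0
pts=cv2.findNonZero(m);(ce,r)=cv2.minEnclosingCircle(pts);print("ring",ce,r,onz(f,[ce],.01).round(4),len(pts))
a=np.array([-.0645,.2364]);a/=np.linalg.norm(a);O=np.array([.52005,-.17856])+.0375*a
print("jig",O,a,"nest",O+.046*a,"handle lvl",O-.115*a,"rest",O-.102*a, np.degrees(np.arctan2(a[1],a[0])))
s=sense();R=cv2.Rodrigues(s["eef_rot"])[0];print(R.round(3),np.degrees(np.arctan2(R[1,1],R[0,1])))
```

```text
[np.float64(273.51408450704224), np.float64(178.90140845070422)] [0.6092 0.147  0.07  ]
[np.float64(247.88888888888889), np.float64(214.2912912912913)] [0.5182 0.2114 0.07  ]
[np.float64(298.7970479704797), np.float64(238.50553505535055)] [0.455  0.0824 0.07  ]
ring (367.7592468261719, 223.72222900390625) 7.94819974899292 [[ 0.4973 -0.0971  0.01  ]] 81
jig [ 0.51017921 -0.14238242] [-0.263221    0.96473556] nest [ 0.49807105 -0.09800458] handle lvl [ 0.54044963 -0.25332701] rest [ 0.53702775 -0.24078544] 105.26127093964028
[[ 0.945  0.327 -0.   ]
 [ 0.327 -0.945  0.001]
 [ 0.    -0.001 -1.   ]] -70.93149557899939
```

>>> {"api": "play_rows", "payload": {
  "steps": [
    [0.022,0.031,0,4],
    [0.044,0.062,0,9],
    [0.066,0.093,0,14],
    [0.09,0.124,0,20],
    [0.112,0.155,0,26],
    [0.135,0.187,0,32],
    [0.157,0.218,0,38],
    [0.18,0.249,0,44],
    [0.202,0.28,0,50],
    [0.223,0.31,0,56]
  ],
  "hand": 1,
  "squeeze": 50
}}

```text
time_s: 1.03
eef_pos: [0.3871, -0.1607, 0.2314]
eef_rot: [2.486, 1.921, 0.0]
force: [0.2, -0.8, 0.2]
width: 0.0853
grasp_force: 0.0
```

>>> {"api": "play_rows", "payload": {
  "steps": [
    [0.022,0.031,0,6],
    [0.044,0.062,0,12],
    [0.066,0.093,0,18],
    [0.09,0.124,0,24],
    [0.112,0.155,0,30],
    [0.135,0.187,-0.01,30],
    [0.157,0.218,-0.02,30],
    [0.18,0.249,-0.04,30],
    [0.202,0.28,-0.06,30],
    [0.223,0.309,-0.07,30]
  ]
}}

```text
time_s: 1.87
eef_pos: [0.6089, 0.1477, 0.1587]
eef_rot: [-1.91, -2.492, 0.004]
force: [0.2, -0.1, -0.2]
width: 0.0856
grasp_force: 0.0
```

Run:
```python
from h import *
f=grab_frame("side");cv2.imwrite("pics/s1.png",cv2.resize(f["color"][150:270,200:400,::-1],None,fx=4,fy=4))
s=sense();R=cv2.Rodrigues(s["eef_rot"])[0];print(s["time_s"],s["eef_pos"],np.degrees(np.arctan2(R[1,1],R[0,1])),R[:,2],s["qpos"],s["force"])
```

```text
1.9167 [0.611617   0.15386348 0.15415714] 15.3745142969721 [-0.00468792  0.00254012 -0.99998579] [0.24472165 0.54291329 0.2535513  1.28536717 0.00360026 1.5471821 ] [ 5.08058602  3.61931196 -2.21542616]
```

View pics/s1.png

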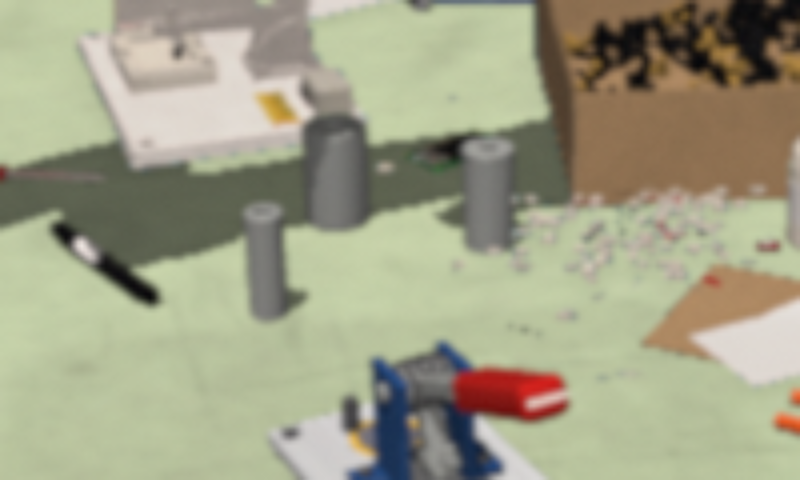

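The crop clearly shows the three spacers, with the 34 mm one at crop (488,195). The arm isn't in it, only its shadow, so I'll settle the arm and check where it is before going down.

>>> {"api": "play_rows", "payload": {
  "steps": [
    [0,0,0,0],
    [0,0,0,0],
    [0,0,0,0]
  ]
}}

```text
time_s: 2.17
eef_pos: [0.609, 0.1457, 0.1618]
eef_rot: [1.912, 2.493, -0.0]
force: [0.2, -0.6, 0.1]
width: 0.0856
grasp_force: 0.0
```

Run:
```python
from h import *
f=grab_frame("side");i=f["color"][:,:,::-1].copy()
s=sense();p=np.array(s["eef_pos"]);print(p,s["eef_rot"])
for q in proj(f,[p,[.6092,.147,.07],[.6092,.147,0]]): print(q)
cv2.imwrite("pics/s2.png",i)
```

```text
[0.60923199 0.14540248 0.16250245] [1.91195747e+00 2.49156162e+00 1.19900348e-03]
[320.94872571 152.37030634]
[321.30224902 186.16411442]
[321.66394527 210.62493826]
```

View pics/s2.png

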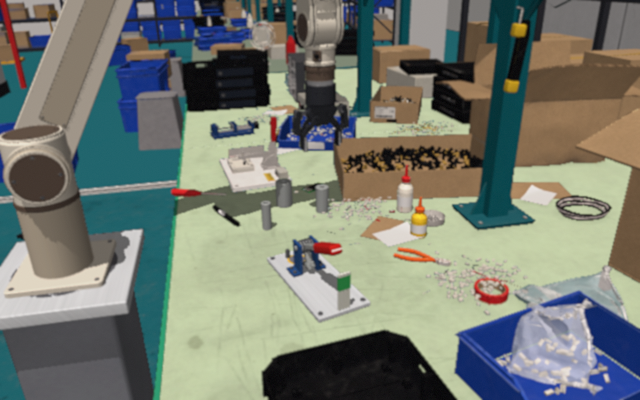

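The arm is directly over the spacer and the projections agree with the picture: spacer top at (321,186), fingers at (320,145). Descending.

>>> {"api": "play_rows", "payload": {
  "steps": [
    [0,0.0015,-0.02,0],
    [0,0.0015,-0.04,0],
    [0,0.0015,-0.06,0],
    [0,0.0015,-0.08,0],
    [0,0.0015,-0.1,0],
    [0,0.0015,-0.115,0],
    [0,0.0015,-0.122,0],
    [0,0.0015,-0.127,0],
    [0,0.0015,-0.127,0],
    [0,0.0015,-0.127,0]
  ]
}}

```text
time_s: 3.05
eef_pos: [0.6101, 0.1476, 0.0357]
eef_rot: [1.911, 2.492, 0.003]
force: [-0.2, 0.7, -0.4]
width: 0.0855
grasp_force: 0.0
```

>>> {"api": "play_rows", "payload": {
  "steps": [
    [0,0,0,0],
    [0,0,0,0],
    [0,0,0,0],
    [0,0,0,0],
    [0,0,0,0],
    [0,0,0,0],
    [0,0,0,0],
    [0,0,0,0],
    [0,0,0,0],
    [0,0,0,0]
  ],
  "hand": -1,
  "squeeze": 60
}}

```text
time_s: 3.88
eef_pos: [0.6099, 0.1481, 0.035]
eef_rot: [1.91, 2.493, 0.002]
force: [0.2, -0.1, 5.6]
width: 0.0327
grasp_force: 59.8
```

>>> {"api": "play_rows", "payload": {
  "steps": [
    [0,0,0.005,0],
    [0,0,0.015,0],
    [0,0,0.03,0],
    [0,0,0.045,0],
    [0,0,0.06,0],
    [0,0,0.075,0],
    [0,0,0.088,0],
    [0,0,0.096,0],
    [0,0,0.1,0],
    [0,0,0.1,0]
  ]
}}

```text
time_s: 4.72
eef_pos: [0.6096, 0.148, 0.135]
eef_rot: [1.911, 2.493, 0.001]
force: [0.4, 0.3, -3.0]
width: 0.0329
grasp_force: 59.8
```

>>> {"api": "play_rows", "payload": {
  "steps": [
    [-0.002,-0.005,0,0],
    [-0.008,-0.018,0,0],
    [-0.017,-0.038,0,0],
    [-0.027,-0.06,0,0],
    [-0.037,-0.082,0,0],
    [-0.047,-0.104,0,0],
    [-0.056,-0.124,0,0],
    [-0.064,-0.142,0,0],
    [-0.072,-0.16,0,0],
    [-0.08,-0.177,0,0]
  ]
}}

```text
time_s: 5.55
eef_pos: [0.5275, -0.0304, 0.1331]
eef_rot: [-1.91, -2.491, 0.003]
force: [-0.1, -0.4, -3.1]
width: 0.0331
grasp_force: 60.0
```

>>> {"api": "play_rows", "payload": {
  "steps": [
    [-0.008,-0.018,0,0],
    [-0.016,-0.035,0,0],
    [-0.022,-0.05,0,0],
    [-0.027,-0.061,0,0],
    [-0.03,-0.067,0,0],
    [-0.032,-0.07,0,0],
    [-0.032,-0.07,0,0],
    [-0.032,-0.07,0,0],
    [-0.032,-0.07,0,0],
    [-0.032,-0.07,0,0]
  ]
}}

```text
time_s: 6.38
eef_pos: [0.4977, -0.0984, 0.1343]
eef_rot: [1.91, 2.495, 0.0]
force: [-0.5, -0.0, -3.2]
width: 0.0328
grasp_force: 60.0
```

Run:
```python
from h import *
f=grab_frame("side");i=f["color"][:,:,::-1]
s=sense();p=np.array(s["eef_pos"]);R=cv2.Rodrigues(s["eef_rot"])[0];print(p,R[:,2],s["width"],s["grasp_force"],s["force"],np.degrees(np.arctan2(R[1,1],R[0,1])))
z=p[2]-.035
for q in proj(f,[[*p[:2],z],[*p[:2],z+.07],[.4977,-.0976,.01]]): print((q-[240,150])*4)
cv2.imwrite("pics/s3.png",cv2.resize(i[150:300,240:400],None,fx=4,fy=4,interpolation=cv2.INTER_CUBIC))
```

```text
[ 0.49764375 -0.09843416  0.1342914 ] [ 1.32714313e-04  1.53816687e-04 -9.99999979e-01] 0.03249585335151627 60.021509528160095 [ 1.04575858  0.55179705 -3.39371438] 15.132844779371817
[219.57584528 288.11012594]
[214.7685779  164.63316692]
[225.186547   435.42186243]
```

View pics/s3.png

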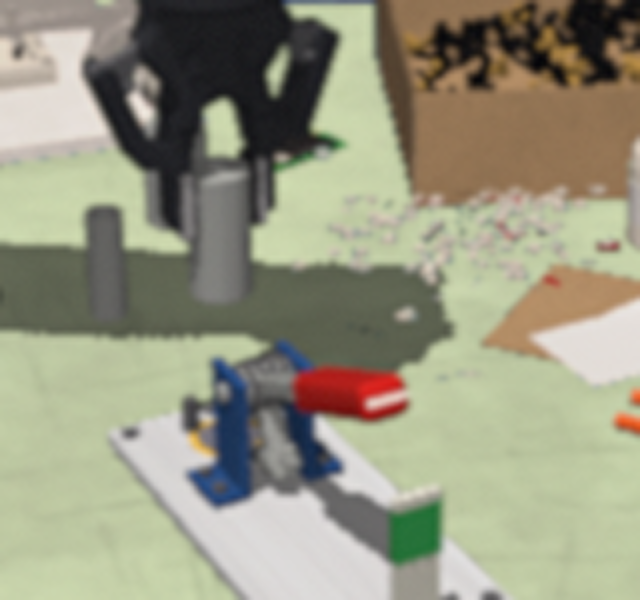

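The picture shows the spacer held upright, its base centre near crop (221,290) against a predicted (220,288). It is over the nest, so I'll lower it.

>>> {"api": "play_rows", "payload": {
  "steps": [
    [0.001,-0.001,-0.01,0],
    [0.001,-0.001,-0.025,0],
    [0.001,-0.001,-0.04,0],
    [0.001,-0.001,-0.055,0],
    [0.001,-0.001,-0.068,0],
    [0.001,-0.001,-0.077,0],
    [0.001,-0.001,-0.082,0],
    [0.001,-0.001,-0.085,0],
    [0.001,-0.001,-0.086,0],
    [0.001,-0.001,-0.086,0]
  ]
}}

```text
time_s: 7.27
eef_pos: [0.4987, -0.1001, 0.0485]
eef_rot: [1.911, 2.493, 0.0]
force: [-0.6, 0.1, -2.8]
width: 0.0324
grasp_force: 60.0
```

>>> {"api": "play_rows", "payload": {
  "steps": [
    [0,0,-0.001,0],
    [0,0,-0.002,0],
    [0,0,-0.002,0],
    [0,0,-0.003,0],
    [0,0,-0.003,0],
    [0,0,-0.003,0]
  ]
}}

```text
time_s: 7.77
eef_pos: [0.4983, -0.1001, 0.0454]
eef_rot: [1.911, 2.493, -0.0]
force: [-0.1, -0.3, -2.8]
width: 0.0326
grasp_force: 60.0
```

>>> {"api": "play_rows", "payload": {
  "steps": [
    [0,0,-0.0005,0],
    [0,0,-0.001,0],
    [0,0,-0.001,0],
    [0,0,-0.001,0]
  ]
}}

```text
time_s: 8.1
eef_pos: [0.4985, -0.1001, 0.0449]
eef_rot: [1.911, 2.493, 0.0]
force: [-1.6, 0.2, 4.3]
width: 0.0328
grasp_force: 60.9
```

>>> {"api": "play_rows", "payload": {
  "steps": [
    [0,0,0,0],
    [0,0,0,0],
    [0,0,0,0],
    [0,0,0,0],
    [0,0,0,0],
    [0,0,0,0],
    [0,0,0,0],
    [0,0,0,0]
  ],
  "hand": 1
}}

```text
time_s: 8.77
eef_pos: [0.4983, -0.1001, 0.0443]
eef_rot: [-1.911, -2.493, 0.0]
force: [-0.4, 0.3, 0.1]
width: 0.0854
grasp_force: 0.0
```

>>> {"api": "play_rows", "payload": {
  "steps": [
    [0,0,0.01,0],
    [0,0,0.03,0],
    [0,0,0.055,0],
    [0,0,0.085,0],
    [0,0,0.115,0],
    [0,0,0.14,0],
    [0,0,0.155,0],
    [0,0,0.165,0],
    [0,0,0.165,0],
    [0,0,0.165,0]
  ]
}}

```text
time_s: 9.6
eef_pos: [0.4983, -0.1001, 0.2094]
eef_rot: [1.911, 2.493, 0.0]
force: [-0.2, 0.1, -0.3]
width: 0.0852
grasp_force: 0.0
```

Run:
```python
from h import *
f=grab_frame("side");i=f["color"][:,:,::-1]
s=sense();print(s["eef_pos"],s["width"],s["force"])
for q in proj(f,[[.4977,-.0976,.01],[.4977,-.0976,.08],[.4983,-.1001,.08]]): print((q-[240,150])*4)
cv2.imwrite("pics/s4.png",cv2.resize(i[150:300,240:400],None,fx=4,fy=4,interpolation=cv2.INTER_CUBIC))
```

```text
[ 0.49772509 -0.09992523  0.20845894] 0.08525096887266527 [-1.11322646 -0.15631538 -0.88006881]
[225.186547   435.42186243]
[220.68660108 320.24758792]
[222.640309   322.26153462]
```

View pics/s4.png

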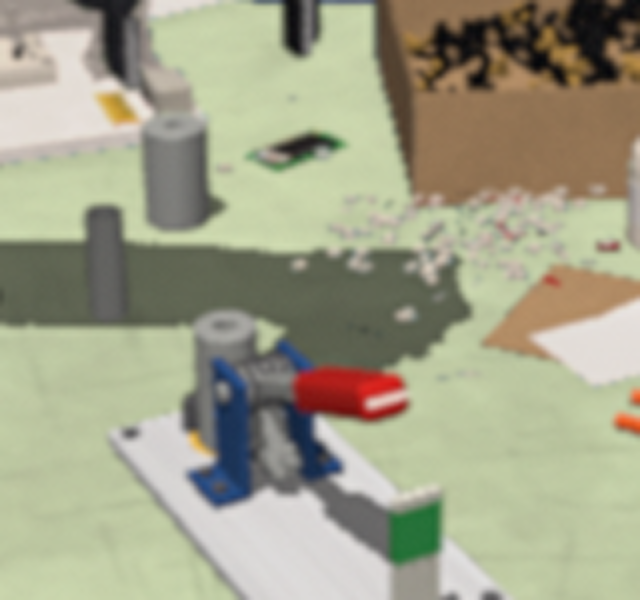

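The spacer stands upright with its top at crop (225,323) against a predicted (221–223, 320–322), and nothing is touching it. Next I'll shut the fingers and move over the handle.

>>> {"api": "play_rows", "payload": {
  "steps": [
    [0.004,-0.015,0,0],
    [0.01,-0.035,0,0],
    [0.016,-0.058,0,0],
    [0.022,-0.081,0,0],
    [0.029,-0.104,0,0],
    [0.034,-0.124,0,0],
    [0.038,-0.138,0,0],
    [0.04,-0.1445,0,0],
    [0.04,-0.1445,-0.015,0],
    [0.04,-0.1445,-0.03,0]
  ],
  "hand": -1
}}

```text
time_s: 10.48
eef_pos: [0.5383, -0.2448, 0.1782]
eef_rot: [-1.912, -2.492, -0.0]
force: [-0.0, 0.4, -0.3]
width: 0.0
grasp_force: 0.0
```

>>> {"api": "play_rows", "payload": {
  "steps": [
    [0,0,-0.015,0],
    [0,0,-0.025,0],
    [0,0,-0.033,0],
    [0,0,-0.039,0],
    [0,0,-0.044,0],
    [0,0,-0.048,0],
    [0,0,-0.051,0],
    [0,0,-0.054,0],
    [0,0,-0.054,0]
  ]
}}

```text
time_s: 11.23
eef_pos: [0.5387, -0.2446, 0.1256]
eef_rot: [1.91, 2.493, 0.001]
force: [-1.1, 0.7, 2.0]
width: -0.0
grasp_force: 1.4
```

>>> {"api": "play_rows", "payload": {
  "steps": [
    [0,-0.001,-0.003,0],
    [0.0005,-0.002,-0.006,0],
    [0.0005,-0.003,-0.01,0],
    [0.001,-0.004,-0.014,0],
    [0.001,-0.005,-0.018,0],
    [0.0015,-0.006,-0.022,0],
    [0.0015,-0.007,-0.026,0],
    [0.002,-0.008,-0.03,0],
    [0.002,-0.0085,-0.034,0],
    [0.002,-0.0085,-0.034,0]
  ]
}}

```text
time_s: 12.07
eef_pos: [0.5415, -0.2547, 0.0916]
eef_rot: [1.91, 2.49, -0.001]
force: [0.7, -2.9, 7.4]
width: 0.0001
grasp_force: 3.0
```

>>> {"api": "play_rows", "payload": {
  "steps": [
    [0,0,-0.003,0],
    [0,0,-0.006,0],
    [0,0,-0.009,0],
    [0,0,-0.012,0],
    [0,0,-0.0145,0],
    [0,0,-0.0145,0],
    [0,0,-0.0145,0],
    [0,0,-0.0145,0],
    [0,0,-0.0145,0],
    [0,0,-0.0145,0]
  ]
}}

```text
time_s: 12.9
eef_pos: [0.542, -0.2559, 0.0784]
eef_rot: [1.909, 2.487, -0.003]
force: [-0.5, -4.5, 8.0]
width: 0.0
grasp_force: 3.8
```

Run:
```python
from h import *
f=grab_frame("side");i=f["color"][:,:,::-1]
s=sense();print(s["eef_pos"],s["force"])
cv2.imwrite("pics/s5.png",cv2.resize(i[150:300,240:400],None,fx=4,fy=4,interpolation=cv2.INTER_CUBIC))
```

```text
[ 0.54198255 -0.25586506  0.07843043] [ 0.27170935 -4.64105939  7.50663951]
```

View pics/s5.png

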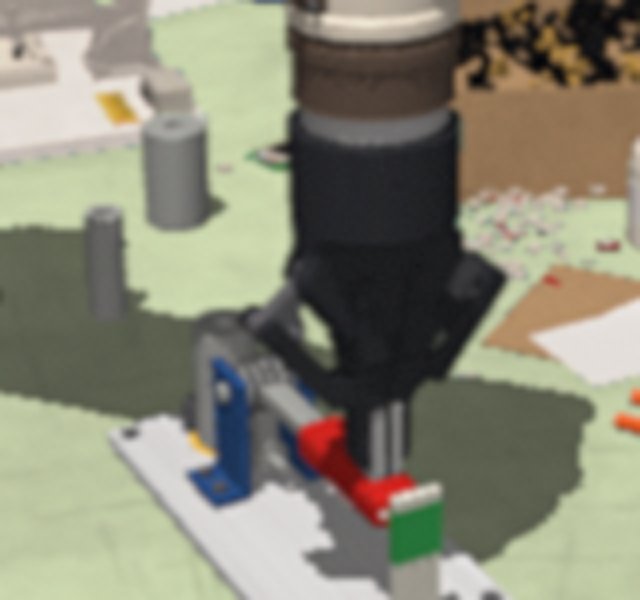

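The picture shows the handle almost level, its end by the green band at crop (400,515), and the spacer still upright. I'll press 2 mm more and let it settle.

>>> {"api": "play_rows", "payload": {
  "steps": [
    [0,0,-0.001,0],
    [0,0,-0.002,0],
    [0,0,-0.002,0],
    [0,0,-0.002,0],
    [0,0,-0.002,0],
    [0,0,-0.002,0],
    [0,0,-0.002,0],
    [0,0,-0.002,0],
    [0,0,-0.002,0],
    [0,0,-0.002,0]
  ]
}}

```text
time_s: 13.78
eef_pos: [0.542, -0.256, 0.0767]
eef_rot: [1.909, 2.487, -0.003]
force: [-0.8, -5.7, 9.0]
width: 0.0001
grasp_force: 4.2
```

Run:
```python
from h import *
f=grab_frame("top");s=sense();print(s["eef_pos"],s["force"],np.abs(s["dq"]).max())
f2=grab_frame("side")
# spacer top seen from side: predicted seated position vs picture
for q in proj(f2,[[.4977,-.0976,.08]]): print((q-[270,215])*8)
a=cv2.resize(f2["color"][215:265,270:320,::-1],None,fx=8,fy=8,interpolation=cv2.INTER_CUBIC)
b=cv2.resize(f2["color"][240:290,310:360,::-1],None,fx=8,fy=8,interpolation=cv2.INTER_CUBIC)
cv2.imwrite("pics/s6.png",np.hstack([a,b]))
```

```text
[ 0.54201154 -0.25606371  0.07664033] [-0.26130095 -4.83578763  8.02153873] 0.0019647039643956366
[201.37320216 120.49517585]
```

View pics/s6.png

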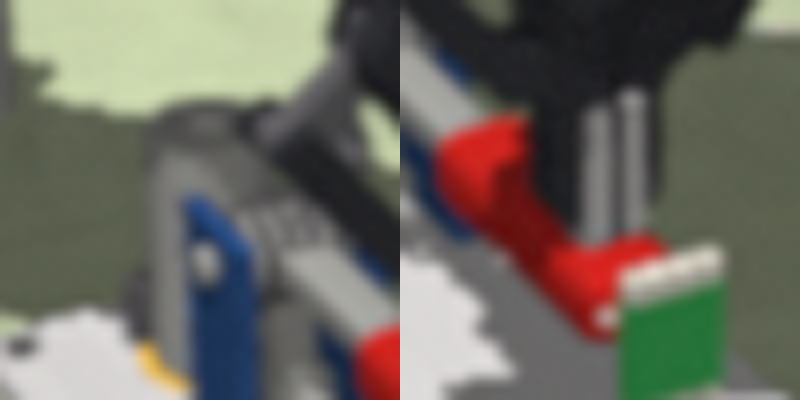

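The left crop shows the spacer upright with its top at (208,122) against a predicted (201,120), about 1.5 mm off. The right crop shows the fingers on the handle with its end by the green band. The press is steady at 8–9 N, so I'm handing in.

```bash
python3 -c "
from rig import *
print(finish_job())"
```

```text
the job is handed in; nothing more can be done
None
```

I handed the job in after about 14 s of the 48 s allowed, with the 34 mm spacer standing in the nest (about 1.5 mm from the estimated spot) and the gripper holding the handle about level at 8–9 N; no verdict was returned, and the pad's force on the spacer could not be measured directly.

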